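# Hook the drawer out from under the ledge

## Robot

A 6-joint arm with a two-finger parallel gripper is mounted at the origin on the work surface; the furniture and walls round the work are solid. World frame = base frame: x ahead of the robot, y to its left, z up, the work surface at z = 0. Lengths are in m, angles in degrees, forces in N, time in s.
With the tool pointing down it reaches from about 0.35 to 0.875 m from the base axis. Payload 4.2 kg.
Tool frame: the origin (TCP) lies midway between the tips of the shut fingers; the grasp point (between the pads) lies 19 mm behind it; z points along the fingers, y is the line along which they close (so a half turn about z gives the same grasp; the last joint's range is limited). The gripper opens to 87 mm and grips with 3 to 60 N. Pads are 19 mm wide; open, the fingers measure 117 mm over their backs; the gripper's body (75 mm by 190 mm) begins 51 mm behind the grasp point.
Start: joints at [-56.115, 22.042, 0.453, 0, -68.411, -14.817], TCP at [0.204, -0.591, 0.202] pointing down, gripper open.
Joint ranges: [-179.83, 179.83], [-69.29, 118.12], [-61.27, 80.66], [-181.25, 117.63], [-171.15, -9.14], [-177.46, 177.46]. Speed limits (degrees/s): [159.86, 159.86, 180, 180, 180, 180].

## Interface

Orientations are given as a 3x3 rotation matrix whose columns are the frame's x, y, z axes.
In Python, from station import r, cams gives the robot as it stands.
- The arm moves only by the tool play_rows, never from a script. Its argument "commands" is text: rows parted by semicolons, each of 6 numbers parted by spaces: the shift along the world's x, y, z normalised to -1 to 1, where 1 is 30 mm, then the turn, a rotation vector about the world's x, y, z normalised to -1 to 1, where 1 is 0.15 rad. A call has 1 to 20 rows; each row shifts and turns the commanded pose from where the row before left it; what a row does not reach is not made up. A row lasts 1/10 s, in which the tool goes at most 50 mm and 8.59 degrees, less where a joint would pass 70% of its speed; a pose out of reach is approached as far as the arm can. A call with a number of a shift or a turn outside -1 to 1 is refused whole. A call with a gripper value outside its range is refused whole. "grip" is the finger opening in mm, from 0 to 87, set as the call begins (left out, the last holds). The fingers move at their own pace and stop on an object; the grip force is fixed at half the most. Time passes only in rows, so rows that do not move let the fingers close. It gives the time, the measured TCP pose, the force, the opening and the grip force at its end, in the units of the state.
- r.sense(): the state, without advancing time (a new reading comes with each control period).
- cams.capture(name): name is "side" or "top" or "wrist"; returns (picture, depth): 400x640x3 uint8, blue, green, red; 400x640 float32, m along the optical axis (not along the pixel's ray), 0 where there is no reading.
- cams.camera_info(name): a dict with "mtx" (3x3 intrinsics, pixels), "k1" (the pictures are not rectified: a ray, as slopes to the right and down, at radius r is drawn at 1 + k1 r^2 times it, then the intrinsics apply), "R" (3x3) and "t" (3): a world point X has camera coordinates R X + t. Camera axes: x right, y down, z forward; pixel columns grow to the right and rows downward; lengths in m; the calibration is good to about 2 mm. A picture is of the moment at which its call begins: read the wrist's pose just before it. camera_info takes no time and is no camera call; for the wrist camera it gives the pose at the moment of the call.
- r.finish_job(): hands the job in; it is judged then, once.
The state is a dict: "time_s": time; "joints": joint angles; "joint_velocities": joint speeds; "effort": joint torques, N m; "tcp_pos": TCP position; "ee_rot": TCP orientation; "wrist_force": force on the tool from outside, world axes, zero at the start; "moment": the same for the moment, N m; "gripper_width": opening from 0.0 (shut) to 1.0 (fully open); "gripper_force": force on a finger pad.
Only numpy, scipy, OpenCV 4.12 (cv2) and the standard library are available. Lean on these libraries where they do the work, as an engineer would, in place of code of your own. Each camera call takes 0.05 s, during which the arm holds its last target. There are 200 camera calls.

## Task

The small wooden drawer under the plywood riser has its pull ring hidden beneath the overhanging ledge. Pick up the hooked rod by its wooden handle, reach it under the ledge, catch the ring and pull the drawer out until the whole ring stands in front of the ledge, without touching the drawer with the fingers. Then unhook it and lay the rod flat on the bench clear of the drawer; leave the parting tool beside it where it lies.

Things in the scene. Friction and masses are not known exactly. Their poses are not given: they have to be found in the camera images.
- hook_grip (a point): Middle of the hooked rod's light wooden handle, a bar 110 mm long (x), 28 wide (y), 38 high (z), lying loose on the bench; rod 0.12-0.19 kg. Grip it here, across its width. x points along the rod to the hook, z up. An 8 mm steel shaft runs on along x, level with this point, and 180 mm from it bends square to -y (right, seen from the handle).
- hook_catch (a point): Middle of the rod's bent tip: 180 mm along x and 22 mm to -y from hook_grip, same height and axes. The bent tip is level, 8 mm thick, and ends 43 mm from the shaft's centre line. Rod and parting tool may have changed places.
- eye (a point): Centre of the steel pull ring on the drawer's front, 70 mm above the bench, opening 36 mm, wire 7 mm. The ring stands upright in its x-z plane: its opening looks along y. -x is the way the drawer pulls out (world -y, within 0.2 rad), z up. The drawer's front and the riser's side panels begin about 26 mm behind it when the drawer is home; the space under the ledge is open at both sides.
- riser: Fixed plywood stand over the drawer, 200 mm deep (x), 180 wide (y), 135 high; origin under its centre, axes as the ring's. Its top, underside 117 mm above the bench, is the ledge: its front edge is 100 mm to -x of the origin, 54 mm in front of the ring's centre when the drawer is home. The ring is mid-width (y = 0). A tin and a little bowl stand loose on its rear half.
- drawer (a joint): How far the drawer is out, in m: 0 fully home, stops at 0.12; starts at 0 to 0.015. It slides with about 2 N of friction and stays where it is left. The whole ring is clear of the ledge from 0.08 on.
- parting_tool: Bystander: a turning tool with a round wooden handle and straight steel blade, no hook, 340 mm long, 28 mm thick, loose on the bench about 150 mm beside the hooked rod, roughly parallel to it. Origin at the middle of its underside, length along y.

How it is judged (in metres and radians):
On the way, in this order (a step that is already met when the one before it is completed fails the run):
1. the bent tip of the rod is in the drawer's ring, under the ledge (distance between hook_catch and eye below 0.03 m and value of joint drawer below 0.05 m), for 0.1 s.
2. the drawer is out at least 80 mm, the hook still in its ring (value of joint drawer above 0.08 m and distance between hook_catch and eye below 0.03 m), for 0.1 s.
At the end, for the whole second after the job is handed in: The drawer is out at least 80 mm (whole ring in front of the ledge); the hooked rod lies flat on the bench at rest (handle centre below 30 mm, tip below 35 mm, tilted less than 0.2 rad), not touching the drawer and with its tip more than 60 mm from the ring's centre (value of joint drawer above 0.08 m and height (world z) of hook_grip below 0.03 m and height (world z) of hook_catch below 0.035 m and angle between hook_grip's own z axis and vertical below 0.2 rad and distance between hook_catch and eye above 0.06 m and contact force between hook and drawer below 0.1 N and linear speed of hook below 0.02 m/s).
It fails at once if the fingers touch the drawer or its ring (contact force between the fingers and drawer above 0.5 N).
It fails at once if the parting tool is moved more than 30 mm (distance of parting_tool from where it was at the start of the episode above 0.03 m).
It also fails if it takes over 54 s, if anything falls off the work surface, if the arm or the gripper's body presses on something with over 40 N, if the wrist force passes 120 N, or if a joint passes its speed limit or range.

## Working session

There is one attempt and no reset: what is moved stays moved. The work goes in short steps, Python scripts to look and compute and a tool call to move; the robot and the scene stay as the last step left them, time stands still between calls to the robot, and variables do not carry over. Pictures are saved under pics/ and viewed, at most 10 in all, crops included, and the job is handed in when it is done.

Besides the shell and the picture viewer there is one more tool, called after "Request:" in YAML: its name, and indented under it one key for each argument. play_rows: Moves the arm, as the interface text tells. Scaled input: -1 to 1 covers 30 mm each way for a shift and 0.15 rad each way for a turn. Its arguments: {"type":"object","properties":{"commands":{"type":"string"},"grip":{"type":"number"}},"required":["commands"]}

```bash
mkdir -p pics
cat > h.py <<'E'
import numpy as np, cv2
from station import r, cams
def snap(n,f):
    ci=cams.camera_info(n); im,d=cams.capture(n); cv2.imwrite(f'pics/{f}.png',im)
    np.savez(f'pics/{f}.npz',d=d,**{k:np.array(ci[k]) for k in('mtx','k1','R','t')})
def load(f): return np.load(f'pics/{f}.npz')
def ray(c,u,v):
    K=c['mtx']; p=np.array([(u-K[0,2])/K[0,0],(v-K[1,2])/K[1,1]]); q=p.copy()
    for _ in range(10): q=p/(1+float(c['k1'])*(q@q))
    return np.array([*q,1.])
def pt(c,u,v):  # from depth
    d=c['d'][v-1:v+2,u-1:u+2]; d=np.median(d[d>0]) if (d>0).any() else np.nan
    return c['R'].T@(ray(c,u,v)*d-c['t'])
def pz(c,u,v,z): # on plane z
    o=-c['R'].T@c['t']; g=c['R'].T@ray(c,u,v); return o+g*(z-o[2])/g[2]
E
python3 - <<'E'
from h import *
snap('top','top0'); snap('side','side0')
a=cv2.imread('pics/top0.png');print(r.sense()['time_s'])
for n in('top0','side0'):
    c=load(n);print(n,-c['R'].T@c['t'],c['R'][2])
E
```

```text
0.1
top0 [0.33802616 0.16376209 1.0792224 ] [ 0.19499374 -0.0295835  -0.98035823]
side0 [-0.55644457  0.45718624  0.61807635] [ 0.87083765 -0.24314217 -0.42722788]
```

View pics/top0.png

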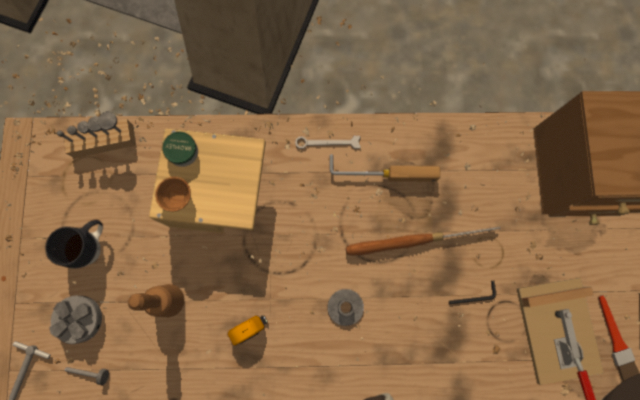

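View pics/side0.png

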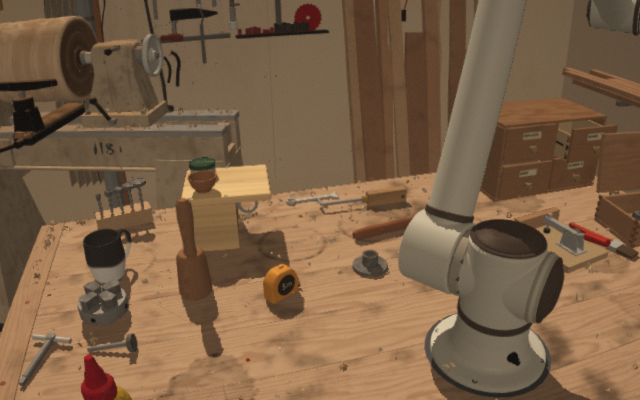

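The top view shows the rod with its handle centre near (412,172), shaft to (332,176) and tip bent up to (332,158). The riser's front edge runs (265,140)–(253,228), and the parting tool lies near (420,243). In the side view the ring is visible at about (248,208).

Run:
```python
from h import *
np.set_printoptions(precision=4,suppress=True)
c=load('top0')
for n,u,v,z in [('handL',388,172,.038),('handR',438,173,.038),('handtopmid',412,167,.038),('handbot',412,178,.038),('shaft380',380,174,.019),('corner',333,174,.019),('tip',331,158,.019),('riserFR',265,140,.135),('riserFL',253,228,.135),('riserBL',151,217,.135),('riserBR',166,131,.135),('pt end',348,249,.014),('pt end2',494,234,.008)]:
    print(n,pz(c,u,v,z),pt(c,u,v))
s=load('side0'); print('ring',pt(s,254,208),pz(s,248,207,.07))
for n,z in(('top0',4),):
  a=cv2.imread('pics/top0.png')[120:260,140:450]; b=cv2.imread('pics/side0.png')[150:260,170:300]
  a=cv2.resize(a,(775,350),interpolation=3); b=cv2.resize(b,None,fx=2.2,fy=2.2,interpolation=3)
  m=np.zeros((600,775,3),np.uint8); m[:350]=a; m[352:352+b.shape[0],:b.shape[1]]=b[:248]
  cv2.imwrite('pics/crop.png',m)
```

```text
handL [0.5893 0.0014 0.038 ] [ 0.5921 -0.0005  0.0262]
handR [ 0.5856 -0.1065  0.038 ] [ 0.5855 -0.1064  0.0385]
handtopmid [ 0.5996 -0.051   0.038 ] [ 0.5998 -0.0512  0.0371]
handbot [ 0.5754 -0.0497  0.038 ] [ 0.5763 -0.0505  0.0337]
shaft380 [0.5896 0.0161 0.019 ] [0.5891 0.0164 0.021 ]
corner [0.591  0.1185 0.019 ] [0.5911 0.1185 0.0189]
tip [0.627  0.1221 0.019 ] [0.6261 0.1222 0.0224]
riserFR [0.6336 0.255  0.135 ] [ 0.676   0.2681 -0.0007]
riserFL [0.4609 0.2769 0.135 ] [0.4623 0.2782 0.1241]
riserBL [0.4849 0.4698 0.135 ] [0.4854 0.4709 0.1315]
riserBR [0.6547 0.4487 0.135 ] [0.6552 0.4492 0.1335]
pt end [0.4284 0.0902 0.014 ] [0.4278 0.0907 0.0216]
pt end2 [ 0.4551 -0.2285  0.008 ] [ 0.4559 -0.2312  0.0007]
ring [0.5533 0.3067 0.0568] [0.5369 0.3231 0.07  ]
```

View pics/crop.png

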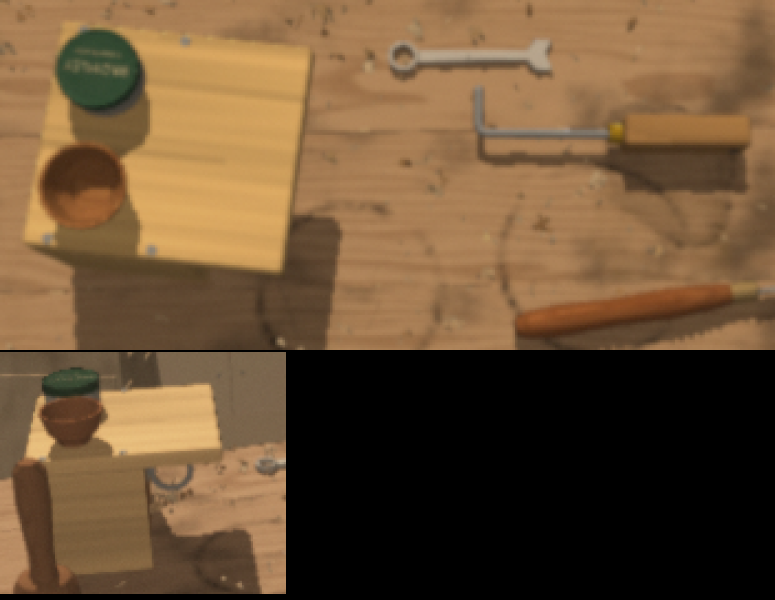

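The crop confirms the rod layout and shows the ring just in front of the riser's side panel, about (172,473) in the crop.

Run:
```python
from h import *
np.set_printoptions(precision=4,suppress=True)
s=r.sense();print(s['ee_rot'],s['tcp_pos'])
c=cams.camera_info('wrist');R=np.array(c['R']);print(-R.T@np.array(c['t']),R)
s=load('side0')
for u in range(238,262,2):print(u,[tuple(pt(s,u,v).round(3)) for v in (204,207,210,212)])
```

```text
[[-0.9452 -0.3265 -0.0007]
 [-0.3265  0.9452  0.0018]
 [ 0.0001  0.0019 -1.    ]] [ 0.204  -0.5902  0.2014]
[ 0.1357 -0.6154  0.3841] [[-0.3277  0.9448  0.0009]
 [ 0.9116  0.316   0.263 ]
 [ 0.2482  0.087  -0.9648]]
238 [(np.float64(0.557), np.float64(0.344), np.float64(0.072)), (np.float64(0.556), np.float64(0.345), np.float64(0.064)), (np.float64(0.643), np.float64(0.337), np.float64(0.012)), (np.float64(0.64), np.float64(0.338), np.float64(0.008))]
240 [(np.float64(0.556), np.float64(0.339), np.float64(0.071)), (np.float64(0.559), np.float64(0.34), np.float64(0.062)), (np.float64(0.557), np.float64(0.341), np.float64(0.055)), (np.float64(0.649), np.float64(0.331), np.float64(0.002))]
242 [(np.float64(0.702), np.float64(0.319), np.float64(-0.001)), (np.float64(0.683), np.float64(0.321), np.float64(-0.001)), (np.float64(0.554), np.float64(0.336), np.float64(0.055)), (np.float64(0.616), np.float64(0.33), np.float64(0.019))]
244 [(np.float64(0.701), np.float64(0.313), np.float64(-0.001)), (np.float64(0.683), np.float64(0.316), np.float64(-0.002)), (np.float64(0.557), np.float64(0.331)
[... 1315 characters left out ...]
p.float64(0.301), np.float64(0.068)), (np.float64(0.554), np.float64(0.302), np.float64(0.059)), (np.float64(0.654), np.float64(0.288), np.float64(-0.001)), (np.float64(0.644), np.float64(0.29), np.float64(-0.002))]
258 [(np.float64(0.688), np.float64(0.277), np.float64(-0.001)), (np.float64(0.668), np.float64(0.28), np.float64(0.0)), (np.float64(0.654), np.float64(0.283), np.float64(-0.001)), (np.float64(0.642), np.float64(0.285), np.float64(-0.001))]
260 [(np.float64(0.687), np.float64(0.272), np.float64(-0.001)), (np.float64(0.671), np.float64(0.274), np.float64(-0.002)), (np.float64(0.654), np.float64(0.278), np.float64(-0.002)), (np.float64(0.641), np.float64(0.28), np.float64(-0.002))]
```

Request:
play_rows:
  commands: "0.64 0.89 -0.08 0 0 0.4;0.64 0.89 -0.08 0 0 0.4;0.64 0.89 -0.08 0 0 0.4;0.64 0.89 -0.08 0 0 0.4;0.64 0.89 -0.08 0 0 0.4;0.64 0.89 -0.08 0 0 0.4;0.64 0.89 -0.08 0 0 0.4;0.64 0.89 -0.08 0 0 0.4;0.64 0.89 -0.08 0 0 0.4;0.64 0.89 -0.08 0 0 0.4;0.64 0.89 -0.08 0 0 0.4;0.64 0.89 -0.08 0 0 0.4;0.64 0.89 -0.08 0 0 0.4;0.64 0.89 -0.08 0 0 0.4;0.64 0.89 -0.08 0 0 0.4;0.64 0.89 -0.08 0 0 0.4;0.64 0.89 -0.08 0 0 0.4;0.64 0.89 -0.08 0 0 0.4;0.64 0.89 -0.08 0 0 0.4;0.64 0.89 -0.08 0 0 0.4"
  grip: 70

```text
time_s: 2.1
tcp_pos: [0.5885, -0.0555, 0.1538]
ee_rot: [[-0.035, -0.999, -0.001], [-0.999, 0.035, 0.0], [0.0, 0.001, -1.0]]
wrist_force: [0.5, 0.1, -0.3]
gripper_width: 0.804
gripper_force: 0.0
```

Request:
play_rows:
  commands: "0 0 0 0 0 0.1;0 0 0 0 0 0"

```text
time_s: 2.3
tcp_pos: [0.5878, -0.0562, 0.1535]
ee_rot: [[-0.022, -1.0, -0.002], [-1.0, 0.022, -0.0], [0.0, 0.002, -1.0]]
wrist_force: [-0.4, -1.4, -0.1]
gripper_width: 0.803
gripper_force: 0.0
```

Run:
```python
from h import *
np.set_printoptions(precision=4,suppress=True)
s=r.sense();print(s['ee_rot'],s['tcp_pos'],s['time_s'],s['joints'])
snap('wrist','w1')
```

```text
[[-0.0222 -0.9998 -0.0019]
 [-0.9998  0.0222 -0.0001]
 [ 0.0002  0.0019 -1.    ]] [ 0.5878 -0.0562  0.1535] 2.3 [ 10.2363  20.9652  -8.5651  -0.0137 -60.5784 -11.5011]
```

View pics/w1.png

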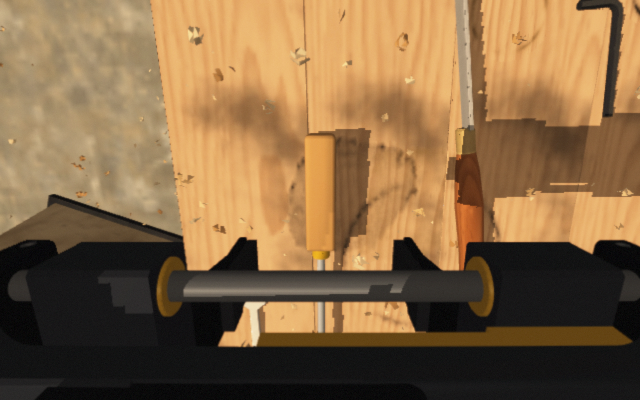

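The wrist view shows the handle from (320,134) to (320,250), nearly vertical and centred between the fingers.

Run:
```python
from h import *
np.set_printoptions(precision=4,suppress=True)
c=load('w1')
for u,v in((306,137),(334,137),(307,248),(332,248),(320,137),(320,248),(320,258)):print(u,v,pz(c,u,v,.038),pt(c,u,v))
```

```text
306 137 [ 0.6023 -0.1105  0.038 ] [ 0.6024 -0.1103  0.0363]
334 137 [ 0.578  -0.1099  0.038 ] [ 0.5779 -0.1098  0.0362]
307 248 [ 0.605 -0.007  0.038] [ 0.6051 -0.0065  0.0367]
332 248 [ 0.5813 -0.0065  0.038 ] [ 0.5813 -0.0065  0.038 ]
320 137 [ 0.5902 -0.1102  0.038 ] [ 0.5902 -0.1102  0.0377]
320 248 [ 0.5927 -0.0068  0.038 ] [ 0.5927 -0.0069  0.0383]
320 258 [0.593  0.0035 0.038 ] [0.5932 0.008  0.0279]
```

Request:
play_rows:
  commands: "0.1 -0.03 -1 0 0 0;0 0 -1 0 0 0;0 0 -1 0 0 0;0 0 -1 0 0 0;0 0 -0.5 0 0 0;0 0 -0.3 0 0 0;0 0 0 0 0 0"

```text
time_s: 3.05
tcp_pos: [0.5901, -0.0585, 0.0095]
ee_rot: [[-0.025, -1.0, -0.002], [-1.0, 0.025, -0.0], [0.0, 0.002, -1.0]]
wrist_force: [-1.1, 0.5, 0.3]
gripper_width: 0.805
gripper_force: 0.0
```

Request:
play_rows:
  commands: "0 0 0 0 0 0;0 0 0 0 0 0;0 0 0 0 0 0;0 0 0 0 0 0;0 0 0 0 0 0;0 0 0 0 0 0"
  grip: 0

```text
time_s: 3.65
tcp_pos: [0.5913, -0.0575, 0.0105]
ee_rot: [[-0.023, -1.0, 0.0], [-1.0, 0.023, 0.0], [-0.0, -0.0, -1.0]]
wrist_force: [-0.1, -0.4, 0.4]
gripper_width: 0.345
gripper_force: 0.0
```

Request:
play_rows:
  commands: "0 0 0 0 0 0;0 0 0 0 0 0;0 0 0 0 0 0;0 0 0 0 0 0"

```text
time_s: 4.05
tcp_pos: [0.5913, -0.0575, 0.0105]
ee_rot: [[-0.023, -1.0, 0.0], [-1.0, 0.023, 0.0], [-0.0, -0.0, -1.0]]
wrist_force: [0.1, 0.2, 1.0]
gripper_width: 0.318
gripper_force: 30.0
```

Request:
play_rows:
  commands: "0 0 0.3 0 0 0;0 0 0.5 0 0 0;0 0 0.5 0 0 0;0 0 0.4 0 0 0;-0.5 0.4 0 0 0 -0.15;-0.5 0.4 0 0 0 -0.15;-0.5 0.4 0 0 0 -0.15;-0.5 0.4 0 0 0 -0.2;-0.5 0.4 0 0 0 0;-0.5 0.4 0 0 0 0;-0.5 0.4 0 0 0 0;-0.5 0.4 0 0 0 0;-0.5 0.4 0 0 0 0;0 0 0 0 0 0;0 0 0 0 0 0"

```text
time_s: 5.55
tcp_pos: [0.4565, 0.0507, 0.0618]
ee_rot: [[-0.119, -0.993, 0.001], [-0.993, 0.119, 0.0], [-0.0, -0.001, -1.0]]
wrist_force: [0.8, -0.3, -1.8]
gripper_width: 0.319
gripper_force: 30.0
```

Run:
```python
from h import *
snap('side','s2');snap('top','t2')
a=cv2.imread('pics/s2.png')[120:290,160:400];b=cv2.imread('pics/t2.png')[110:260,240:460]
a=cv2.resize(a,(400,283),interpolation=3)
b=cv2.resize(b,(400,273),interpolation=3)
a=cv2.resize(cv2.imread('pics/s2.png')[140:260,200:400],(700,420)[:2] and (500,300),interpolation=3)
b=cv2.resize(cv2.imread('pics/t2.png')[110:260,220:470],(500,300),interpolation=3)
cv2.imwrite('pics/c2.png',np.vstack([a,b]))
```

```text
(no output)
```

View pics/c2.png

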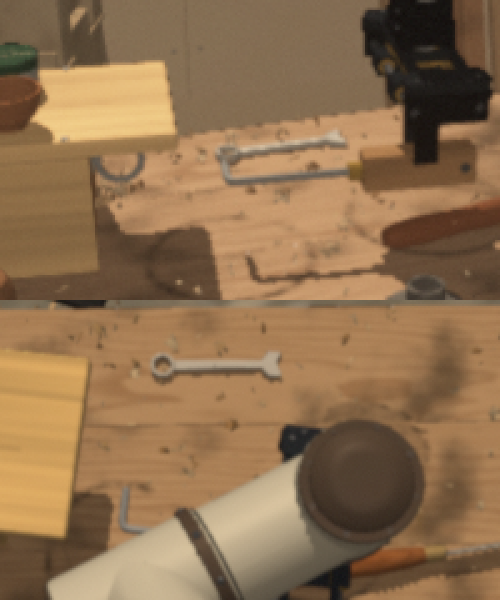

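The rod is held level: in the side crop the hook's corner is at (228,181) and its tip at (221,155); in the top crop the corner is at (124,528) and the tip at (125,487).

Run:
```python
from h import *
np.set_printoptions(precision=4,suppress=True)
c=load('t2')
for u,v in((282,225),(282,215),(283,204)):print(pz(c,u,v,.07),pt(c,u,v))
c=load('s2')
for u,v in((291,212),(292,212),(290,209),(289,206),(300,212),(320,211),(310,211)):print(u,v,pz(c,u,v,.07),pt(c,u,v))
```

```text
[0.4745 0.2262 0.07  ] [0.4741 0.2261 0.0727]
[0.4949 0.2262 0.07  ] [0.4947 0.2261 0.0713]
[0.5175 0.2241 0.07  ] [0.5173 0.224  0.0711]
291 212 [0.4807 0.2313 0.07  ] [0.4807 0.2313 0.07  ]
292 212 [0.48   0.2291 0.07  ] [0.479  0.2293 0.0705]
290 209 [0.4963 0.23   0.07  ] [0.4929 0.2307 0.0718]
289 206 [0.5123 0.2286 0.07  ] [0.5091 0.2293 0.0716]
300 212 [0.4743 0.2113 0.07  ] [0.4734 0.2116 0.0705]
320 211 [0.4651 0.1657 0.07  ] [0.4681 0.1648 0.0683]
310 211 [0.4721 0.1879 0.07  ] [0.471  0.1882 0.0706]
```

Request:
play_rows:
  commands: "0.05 0.4 0 0 0 0;0.05 0.4 0 0 0 0;0.05 0.4 0 0 0 0;0.06 0.4 0 0 0 0;0.06 0.4 0 0 0 0;0.06 0.4 0 0 0 0;0.05 0.4 0 0 0 0;0.05 0.4 0 0 0 0;0 0 0 0 0 0"

```text
time_s: 6.55
tcp_pos: [0.4697, 0.1481, 0.0615]
ee_rot: [[-0.118, -0.993, 0.001], [-0.993, 0.118, 0.0], [-0.001, -0.001, -1.0]]
wrist_force: [0.1, 0.1, -0.9]
gripper_width: 0.315
gripper_force: 30.0
```

Request:
play_rows:
  commands: "0.3 -0.04 0 0 0 0;0.3 -0.03 0 0 0 0;0.3 -0.04 0 0 0 0;0.3 -0.03 0 0 0 0;0.3 -0.04 0 0 0 0;0 0 0 0 0 0;0 0 0 0 0 0"

```text
time_s: 7.25
tcp_pos: [0.514, 0.1407, 0.0611]
ee_rot: [[-0.121, -0.993, -0.001], [-0.993, 0.121, -0.0], [0.0, 0.001, -1.0]]
wrist_force: [-0.4, 0.5, -1.3]
gripper_width: 0.315
gripper_force: 30.0
```

Run:
```python
from h import *
snap('side','s3')
cv2.imwrite('pics/c3.png',cv2.resize(cv2.imread('pics/s3.png')[150:250,210:340],(780,600),interpolation=3))
```

```text
(no output)
```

View pics/c3.png

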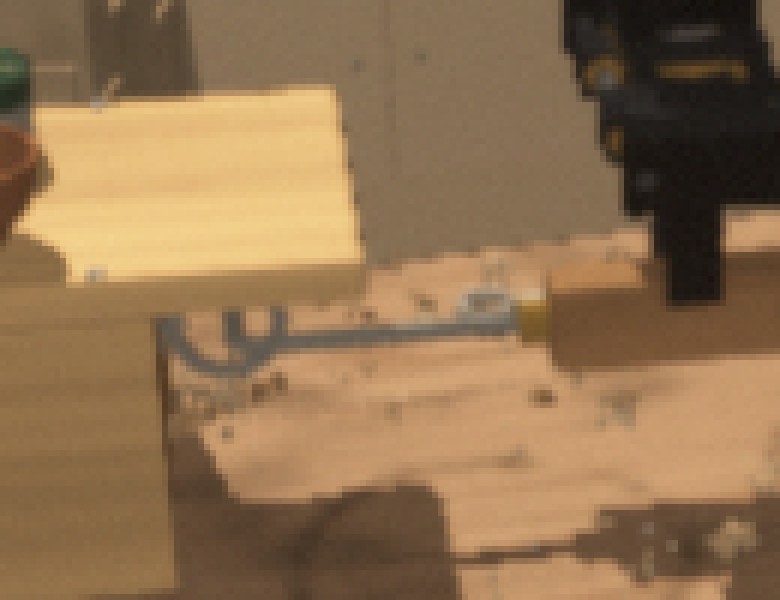

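The bent tip (crop x≈235, y≈330) stands inside the ring, which spans x≈175–285. I'll pull now.

Request:
play_rows:
  commands: "-0.03 -0.25 0 0 0 0;-0.03 -0.25 0 0 0 0;-0.04 -0.3 0 0 0 0;-0.04 -0.3 0 0 0 0;-0.04 -0.3 0 0 0 0;-0.04 -0.3 0 0 0 0;-0.04 -0.3 0 0 0 0;-0.04 -0.3 0 0 0 0;-0.04 -0.3 0 0 0 0;-0.04 -0.3 0 0 0 0;-0.04 -0.3 0 0 0 0;-0.04 -0.3 0 0 0 0;-0.03 -0.3 0 0 0 0;0 0 0 0 0 0;0 0 0 0 0 0;0 0 0 0 0 0"

```text
time_s: 8.9
tcp_pos: [0.4991, 0.0267, 0.0613]
ee_rot: [[-0.12, -0.993, -0.001], [-0.993, 0.12, -0.0], [0.001, 0.001, -1.0]]
wrist_force: [0.6, 0.6, -2.0]
gripper_width: 0.316
gripper_force: 30.0
```

Run:
```python
from h import *
snap('side','s4');snap('top','t4')
a=cv2.resize(cv2.imread('pics/s4.png')[150:250,200:367],(500,300),interpolation=3)
b=cv2.resize(cv2.imread('pics/t4.png')[130:230,220:387],(500,300),interpolation=3)
cv2.imwrite('pics/c4.png',np.vstack([a,b]))
```

```text
(no output)
```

View pics/c4.png

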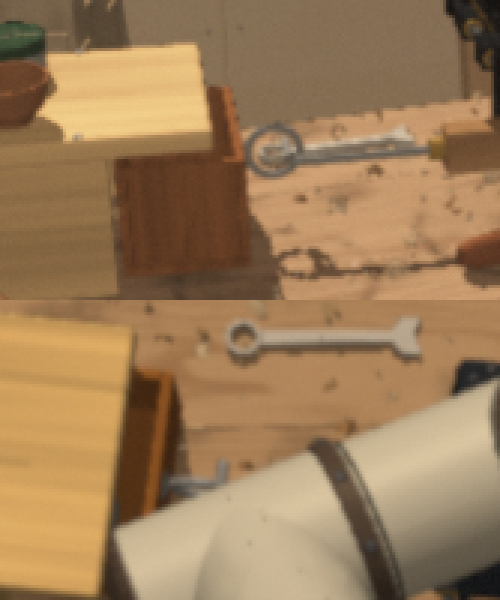

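The drawer is out: the ring, centred at (274,151) in the side crop, is clear of the ledge, with the hook in its front part.

Run:
```python
from h import *
np.set_printoptions(precision=4,suppress=True)
c=load('s4');print(pz(c,291,200,.07))
for u in (282,283,284,297,298,299,300,301):print(u,pt(c,u,200))
```

```text
[0.5425 0.2166 0.07  ]
282 [0.5434 0.2386 0.0729]
283 [0.5432 0.2362 0.0726]
284 [0.5445 0.2335 0.0716]
297 [0.5368 0.2029 0.0706]
298 [0.5372 0.2003 0.07  ]
299 [0.5369 0.1979 0.0698]
300 [0.5362 0.1956 0.0698]
301 [0.5369 0.1929 0.069 ]
```

Request:
play_rows:
  commands: "0.02 0.2 0 0 0 0;0.03 0.2 0 0 0 0;0 0 0 0 0 0;-0.3 0.04 0 0 0 0;-0.3 0.03 0 0 0 0;-0.3 0.04 0 0 0 0;-0.3 0.03 0 0 0 0;-0.3 0.04 0 0 0 0;-0.25 0.03 0 0 0 0;0 0 0 0 0 0"

```text
time_s: 10.0
tcp_pos: [0.4471, 0.0452, 0.0614]
ee_rot: [[-0.12, -0.993, -0.001], [-0.993, 0.12, -0.0], [0.0, 0.001, -1.0]]
wrist_force: [0.5, -0.0, -1.0]
gripper_width: 0.318
gripper_force: 30.0
```

Request:
play_rows:
  commands: "-0.06 -0.5 0 0 0 0;-0.06 -0.5 0 0 0 0;-0.06 -0.5 0 0 0 0;-0.06 -0.5 0 0 0 0;-0.06 -0.5 0 0 0 0;-0.06 -0.5 0 0 0 0;-0.06 -0.5 0 0 0 0;-0.06 -0.5 0 0 0 0;0.5 0 0 0 0 0.1;0.5 0 0 0 0 0.1;0.5 0 0 0 0 0.1;0.5 0 0 0 0 0.1;0.5 0 0 0 0 0.1;0.5 0 0 0 0 0.15;0.5 0 0 0 0 0;0.5 0 0 0 0 0;0 0 0 0 0 0;0 0 0 0 0 0"

```text
time_s: 11.8
tcp_pos: [0.5535, -0.0747, 0.0609]
ee_rot: [[-0.023, -1.0, -0.001], [-1.0, 0.023, 0.0], [-0.0, 0.001, -1.0]]
wrist_force: [-0.5, -0.4, -1.3]
gripper_width: 0.323
gripper_force: 30.0
```

Request:
play_rows:
  commands: "0 0 -0.5 0 0 0;0 0 -0.5 0 0 0;0 0 -0.4 0 0 0;0 0 -0.2 0 0 0;0 0 -0.08 0 0 0;0 0 0 0 0 0;0 0 0 0 0 0"

```text
time_s: 12.5
tcp_pos: [0.5545, -0.0746, 0.0115]
ee_rot: [[-0.023, -1.0, 0.001], [-1.0, 0.023, 0.0], [-0.0, -0.001, -1.0]]
wrist_force: [0.1, -0.2, -1.1]
gripper_width: 0.316
gripper_force: 30.0
```

Request:
play_rows:
  commands: "0 0 0 0 0 0;0 0 0 0 0 0;0 0 0 0 0 0;0 0 0 0 0 0;0 0 0 0 0 0;0 0 0.3 0 0 0;0 0 0.5 0 0 0;0 0 1 0 0 0;0 0 1 0 0 0;0 -0.5 1 0 0 0;0 -1 0.5 0 0 0;0 -1 0 0 0 0;0 -1 0 0 0 0;0 -1 0 0 0 0;0 -1 0 0 0 0;0 -1 0 0 0 0;0 0 0 0 0 0"
  grip: 65

```text
time_s: 14.2
tcp_pos: [0.5537, -0.2727, 0.1403]
ee_rot: [[-0.027, -1.0, 0.0], [-1.0, 0.027, -0.001], [0.001, -0.0, -1.0]]
wrist_force: [-0.5, 0.4, -0.0]
gripper_width: 0.747
gripper_force: 0.0
```

Run:
```python
from h import *
snap('side','s5');snap('top','t5')
a=cv2.resize(cv2.imread('pics/s5.png')[140:260,180:420],(600,300),interpolation=3)
b=cv2.resize(cv2.imread('pics/t5.png')[120:270,220:520],(600,300),interpolation=3)
cv2.imwrite('pics/c5.png',np.vstack([a,b]))
```

```text
(no output)
```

View pics/c5.png

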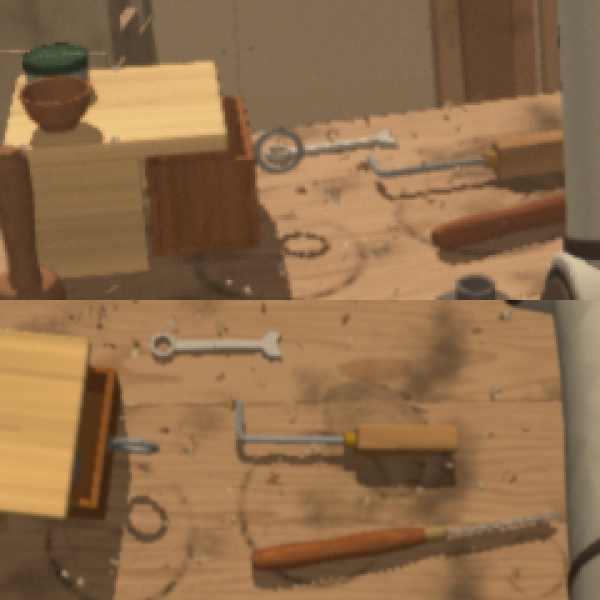

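The drawer is out with the ring clear of the ledge, the rod lies flat away from it, and the parting tool hasn't moved.

```bash
python3 -c "
from station import r
print(r.finish_job())"
```

```text
the job is handed in; nothing more can be done
None
```

I pulled the drawer out about 103 mm (camera estimate) with the hook, then unhooked the rod and laid it flat clear of the ring; the parting tool stayed where it was, and the job is handed in, with no verdict returned.

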